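Half-light check of a display panel at a shuttered light box

ROBOT

A 6-joint arm with a two-finger parallel gripper is mounted at the origin on the work surface. World frame = base frame: x ahead of the robot, y to its left, z up, the work surface at z = 0. Lengths are in m, angles in degrees, forces in N, time in s.
With the tool pointing down it reaches from about 0.375 to 0.9 m from the base axis. Payload 3.1 kg.
Tool frame: the origin (TCP) lies on the centre line of the jaws, within the pads' length; the fingertips stand 25 mm ahead of it and the grasp point (between the pads) lies 6 mm ahead of it; y points along the fingers, x is the direction in which the jaws open and shut, and the axes are right-handed (so a half turn about y gives the same grasp; the last joint's range is limited). The gripper opens to 87 mm and grips with 3 to 60 N. Pads are 19 mm wide; open, the fingers measure 117 mm over their backs; the gripper's body (75 mm by 190 mm) begins 51 mm behind the grasp point.
Start: joints at [62.596, 30.224, 82.088, -0, 67.689, -10.227], TCP at [0.185, 0.597, 0.225] pointing down, gripper open.
Joint ranges: [-176.69, 176.69], [-43.24, 126.21], [12.49, 139.97], [-82, 262], [0, 151.66], [-163.58, 163.58]. Speed limits (degrees/s): [159.86, 159.86, 180, 180, 180, 180].

INTERFACE

Orientations are given as a 3x3 rotation matrix whose columns are the frame's x, y, z axes.
In Python, from rig import * gives the robot as it stands.
- The arm moves only by the tool play_rows, never from a script. Its argument "commands" is a list of rows, each a list of 2 entries, a list of its own where there are three numbers: the shift along the world's x, y, z in m, then the turn, a rotation vector about the world's x, y, z in rad. A call has 1 to 10 rows; each row is the pose to reach, as a shift and turn from the pose commanded when the call began; what a row does not reach only later rows make up. A row lasts 1/8 s, in which the tool goes at most 62.5 mm and 10.7 degrees, less where a joint would pass 70% of its speed; a pose out of reach is approached as far as the arm can. A call with a gripper value outside its range is refused whole. "gripper" is the finger opening in m, from 0 to 0.087, set as the call begins (left out, the last holds). The fingers move at their own pace and stop on an object; the grip force is fixed at half the most. Time passes only in rows, so rows that repeat a pose let the fingers close. It gives the time, the measured TCP pose, the force and the opening at its end, in the units of the state.
- read_state(): the state, without advancing time (a new reading comes with each control period).
- capture(name): name is "scene" or "side" or "wrist"; returns a dict with "frame" (384x512x3 uint8, red, green, blue), "depth" (384x512 float32, m along the optical axis (not along the pixel's ray), 0 where there is no reading), "mtx" (3x3 intrinsics, pixels), "cam_to_world" (4x4, takes a point from camera to world coordinates); the wrist camera has in their place "hand_eye" (4x4, takes a point from camera to tool coordinates, whose origin is the TCP and whose axes are the tool frame's). Camera axes: x right, y down, z forward; pixel columns grow to the right and rows downward; lengths in m; the calibration is good to about 2 mm. A picture is of the moment at which its call begins: read the wrist's pose just before it.
- hand_in(): hands the job in, once; it reports no verdict.
The state is a dict: "time_s": time; "joint_positions": joint angles; "qvel": joint speeds; "tau": joint torques, N m; "position": TCP position; "tcp_rot": TCP orientation; "force": force on the tool from outside, world axes, zero at the start; "moment": the same for the moment, N m; "opening": opening from 0.0 (shut) to 1.0 (fully open).
Only numpy, scipy, OpenCV 4.12 (cv2) and the standard library are available. Lean on these libraries where they do the work, as an engineer would, in place of code of your own. Each camera call takes 0.05 s, during which the arm holds its last target. There are 200 camera calls.

TASK

Take the framed display panel off its sloping rest, stand it upright on its short bottom edge, wholly on the rubber pad of the light box with its face square to the window, and let go of it. Then slide the sprung shutter open by its tab to half of its travel, so that half of the window is uncovered, without ever going past three quarters, and finish while still holding it there against its spring: do not let go. Leave the panel standing, and do not move the flask, tumbler, screwdriver and tester.

Things in the scene. Friction and masses are not known exactly. Their poses are not given: they have to be found in the camera images.
- panel_center (a point): Centre of the loose display panel: flat black frame, glass on both faces, 76 wide (y) x 110 tall (z) x 20 mm thick (x), about 0.22 kg. z runs from its short bottom edge to its short top edge. It starts leaning on the rest, z tilted 33 degrees from vertical, top edge up and to the robot's right (-y); its upper 55 mm stick out past the rest, 35 mm free beneath. Either face may look at the window.
- rest: Fixed bent-sheet steel rest that the panel leans on: base 130 x 90 x 4 mm, sloping back plate 55 mm long, lip 18 mm deep at its foot (its left, +y side), about 65 mm high. Origin on the bench; x points from the high side of the slope to the lip, z up. The panel's width lies along the rest's y.
- jig: Fixed light box on a steel base plate (190 x 210 x 6 mm). The grey box is 70 (x) x 190 (y) mm, its top 86 mm above the bench; origin on the bench under the box's centre, z up. White window, 80 mm wide, in its +x side. Dark lines across the box top show where the tab's centre is when shut (short, y = -40 mm), at half (long, y = 0), fully open (short, y = +40 mm).
- pad (a point): Centre of the top face of the black rubber pad, 50 (x) x 100 (y) mm, top 9 mm above the bench, fixed on the light box's base plate in front of the window; axes parallel to the light box's. It lies 75 mm from the shutter plate. The panel standing on it has its centre 55 mm above this point.
- shutter_tab (a point): Centre of the shutter's black upright tab, 16 (x) x 24 (y) x 38 mm tall, 107 mm above the bench (tab bottom 2 mm above the box top, tab top 126 mm above the bench), over the box's front top edge, 41 mm in front of the box's centre. It moves with the shutter; axes parallel to the light box's.
- shutter (a joint): Shutter travel in m: 0 = shut, 0.080 = fully open, half = 0.040; grows as the tab moves along the light box's +y. A spring pushes it shut: about 4 N at shut, rising 1.8 N per 10 mm (11 N at half, 18 N fully open). It snaps shut when let go.
- flask: Bystander: dark drink flask, 68 mm diameter, 150 mm tall, origin under its centre. Leave it.
- tumbler: Bystander: glass tumbler, 70 mm diameter, 85 mm tall, origin under its centre. Leave it.
- driver: Bystander: screwdriver lying on the bench. Leave it.
- tester: Bystander: red and yellow two-pole tester lying on the bench, about 180 x 50 x 28 mm, origin under its body. Leave it.
- panel: The display panel itself; origin at the centre of its short bottom edge face, axes as for its centre.
Mind the look-alikes: they are no part of the job. There is more than one size of the panel; the job needs the middle-sized.

How it is judged:
By the outcome, as a careful person would: the job done as asked, in the order asked, and still so for the second after the job is handed in, while the arm keeps its last pose, push and grip.
It also fails if it takes over 51 s, if anything falls off the work surface, if the arm or the gripper's body presses on something with over 40 N, if the wrist force passes 120 N, or if a joint passes its speed limit or range.

## Working session

There is one attempt and no reset: what is moved stays moved. The work goes in short steps, Python scripts to look and compute and a tool call to move; the robot and the scene stay as the last step left them, time stands still between calls to the robot, and variables do not carry over. Pictures are saved under pics/ and viewed, about 8 in all and at most 12, crops included, and the job is handed in when it is done.

Besides the shell and the picture viewer there is one more tool, called after "Request:" as name([rows], argument=value, ...), one row to a line, values as JSON. play_rows: Moves the arm, as the interface text tells. Its arguments: {"type":"object","properties":{"commands":{"type":"array"},"gripper":{"type":"number"}},"required":["commands"]}

```bash
mkdir -p pics; ls
python3 - <<'E'
from rig import *
import cv2,numpy as np,pickle
s=read_state();print(s)
d={}
for n in("scene","side"):
    d[n]=capture(n);print(n,d[n]["mtx"].round(1).tolist(),d[n]["cam_to_world"].round(3).tolist(),(d[n]["depth"]>0).mean())
pickle.dump(d,open("d0.pkl","wb"))
for n in d: cv2.imwrite(f"pics/{n}0.png",cv2.resize(d[n]["frame"][...,::-1],(800,600),interpolation=cv2.INTER_CUBIC))
E
```

```text
pics
{'time_s': 0.0, 'joint_positions': array([ 6.25950917e+01,  3.02782654e+01,  8.21566523e+01, -1.54161174e-03,
        6.76884549e+01, -1.02288795e+01]), 'qvel': array([0.04657873, 0.00392505, 0.02095222, 0.00317399, 0.04054411,
       0.02637001]), 'tau': array([ 4.27174145e-04, -4.40038848e+01, -1.76591957e+01,  6.34618755e-02,
        5.82816044e-02, -1.77413253e-04]), 'position': array([0.18422341, 0.59647185, 0.22427766]), 'tcp_rot': array([[ 2.95297546e-01, -9.68992643e-04, -9.55404846e-01],
       [ 9.55402978e-01, -1.92306464e-03,  2.95298918e-01],
       [-2.12344776e-03, -9.99997681e-01,  3.57902188e-04]]), 'force': array([ 0.56126191,  0.28882864, -0.17941112]), 'moment': array([ 0.01124873,  0.06055904, -0.03524527]), 'opening': 0.9990432880969586}
scene [[391.5, 0.0, 249.7], [0.0, 391.5, 186.4], [0.0, 0.0, 1.0]] [[-0.187, 0.546, -0.817, 1.26], [0.982, 0.102, -0.156, 0.174], [-0.002, -0.831, -0.556, 0.575], [0.0, 0.0, 0.0, 1.0]] 0.9960683186848959
side [[406.8, 0.0, 248.6], [0.0, 406.8, 189.9], [0.0, 0.0, 1.0]] [[-0.998, -0.022, 0.058, 0.466], [-0.059, 0.632, -0.773, 0.866], [-0.02, -0.775, -0.632, 0.803], [0.0, 0.0, 0.0, 1.0]] 0.9961446126302084
```

View pics/scene0.png

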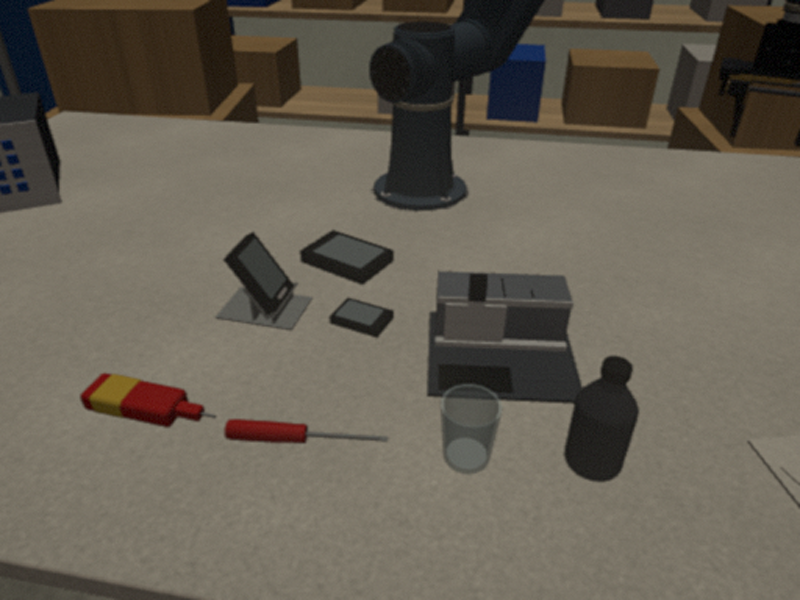

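View pics/side0.png

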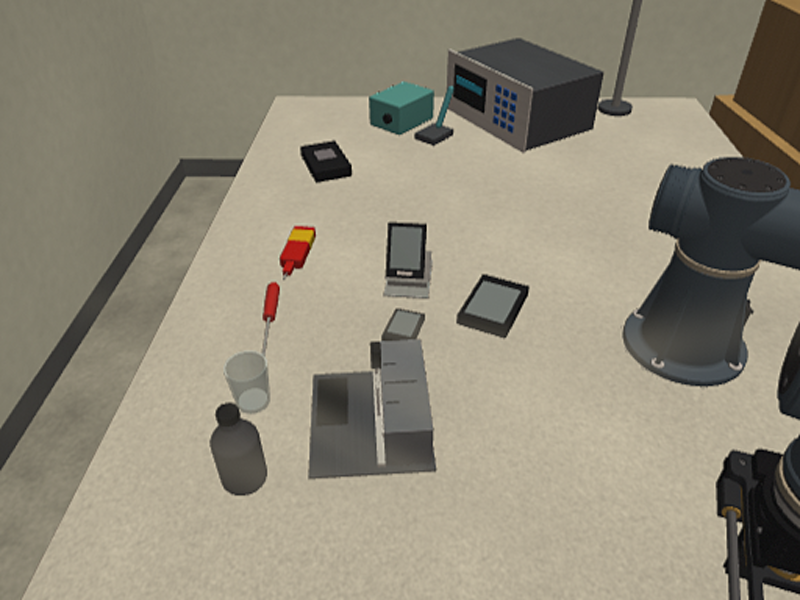

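```bash
cat > h.py <<'E'
import numpy as np,cv2,pickle
def cloud(c,T=None):
    T=c["cam_to_world"] if T is None else T
    v,u=np.mgrid[:384,:512];z=c["depth"];K=c["mtx"]
    p=np.stack([(u-K[0,2])/K[0,0]*z,(v-K[1,2])/K[1,1]*z,z],-1)
    return p@T[:3,:3].T+T[:3,3]
def rect(p): 
    c,s,a=cv2.minAreaRect(p.astype(np.float32)[:,:2]);return np.round(c,4),np.round(s,4),round(a,2)
E
python3 - <<'E'
from h import *
d=pickle.load(open("d0.pkl","rb"))
for n in d:
    P=cloud(d[n]);f=d[n]["frame"].astype(int)
    def at(u,v):return P[int(v*.64),int(u*.64)].round(4)
    if n=="scene":
        print("panel mid",at(262,273),"big",at(347,250),"small",at(361,314),"tab",at(478,285),"boxtop",at(520,288),"pad",at(475,378),"bench",at(350,380))
        print("flask",at(600,430),"tumbler",at(468,400))
        box=at(520,288)
    else:
        print("panel mid",at(406,248),"boxtop",at(405,400),"pad",at(333,400),"bench",at(500,450),"tab",at(376,355))
    near=np.linalg.norm(P[...,:2]-box[:2],axis=2)<.16
    m=near&(abs(P[...,2]-box[2])<.005); m=cv2.morphologyEx(m.astype(np.uint8),cv2.MORPH_OPEN,np.ones((3,3)))>0
    print(n,"box",m.sum(),rect(P[m]),np.median(P[m][:,2]))
    t=near&(P[...,2]>.096)&(P[...,2]<.135)&(f.sum(2)<150)
    q=P[t];print("tab",len(q),q.min(0).round(3),q.max(0).round(3),np.median(q,0).round(4))
    # panel
    c=np.array(at(262,273) if n=="scene" else at(406,248))
    m=(np.linalg.norm(P-c,axis=2)<.075)&(P[...,2]>.03)
    q=P[m];
    for k in range(6):
        mu=q.mean(0);nn=np.linalg.svd(q-mu)[2][2] if len(q)<3000 else np.linalg.eigh(np.cov(q.T))[1][:,0]
        q0=P[m];q=q0[abs((q0-mu)@nn)<.004]
    nn*=np.sign(nn[2]);print("panel plane",len(q),mu.round(4),nn.round(4),"tilt",np.degrees(np.arccos(nn[2])))
    ez=np.array([0,0,1])-nn[2]*nn;ez/=np.linalg.norm(ez);ey=np.cross(ez,nn)
    ab=np.c_[(q-mu)@ey,(q-mu)@ez]
    r=cv2.minAreaRect(ab.astype(np.float32));print(" rect",np.round(r[0],4),np.round(r[1],4),r[2],"ctr face",(mu+r[0][0]*ey+r[0][1]*ez).round(4),"ez",ez.round(3))
    dsp=cv2.resize(d[n]["frame"][...,::-1][120:260,100:340] if n=="scene" else d[n]["frame"][...,::-1][120:310,180:350],None,fx=3,fy=3,interpolation=cv2.INTER_CUBIC)
    d[n]["crop"]=dsp
a,b=d["scene"]["crop"],d["side"]["crop"]
b=cv2.resize(b,None,fx=.9,fy=.9)
cv2.imwrite("pics/crop.png",a[:, :720]);cv2.imwrite("pics/crop2.png",b)
E
```

```text
panel mid [ 0.5178 -0.1693  0.0804] big [ 0.3367 -0.0821  0.0257] small [ 0.5065 -0.0172  0.0162] tab [0.546  0.1579 0.1149] boxtop [0.4973 0.2176 0.0855] pad [0.6161 0.1687 0.01  ] bench [ 6.435e-01 -1.500e-03  3.000e-04]
flask [0.7588 0.3085 0.0817] tumbler [0.7224 0.1631 0.0654]Traceback (most recent call last):
  File "<stdin>", line 14, in <module>
  File "h.py", line 8, in rect
    c,s,a=cv2.minAreaRect(p.astype(np.float32)[:,:2]);return np.round(c,4),np.round(s,4),round(a,2)
          ~~~~~~~~~~~~~~~^^^^^^^^^^^^^^^^^^^^^^^^^^^^
cv2.error: OpenCV(4.12.0) /io/opencv/modules/imgproc/src/convhull.cpp:143: error: (-215:Assertion failed) total >= 0 && (depth == CV_32F || depth == CV_32S) in function 'convexHull'
```

```bash
sed -i 's/p.astype(np.float32)\[:,:2\]/np.ascontiguousarray(p[:,:2],np.float32)/' h.py
cat > m.py <<'E'
from h import *
d=pickle.load(open("d0.pkl","rb"))
box=np.array([.4973,.2176,.0855])
for n in d:
    P=cloud(d[n]);f=d[n]["frame"].astype(int)
    near=np.linalg.norm(P[...,:2]-box[:2],axis=2)<.16
    m=near&(abs(P[...,2]-box[2])<.005); m=cv2.morphologyEx(m.astype(np.uint8),cv2.MORPH_OPEN,np.ones((3,3)))>0
    print(n,"box",m.sum(),rect(P[m]),np.median(P[m][:,2]))
    t=near&(P[...,2]>.096)&(P[...,2]<.135)
    q=P[t];print("tab",len(q),q.min(0).round(3),q.max(0).round(3),np.median(q,0).round(4))
    pd=(abs(P[...,2]-.0095)<.006)&(f.sum(2)<75)&(np.linalg.norm(P[...,:2]-[.616,.17],axis=2)<.09)
    pd=cv2.morphologyEx(pd.astype(np.uint8),cv2.MORPH_OPEN,np.ones((3,3)))>0
    if pd.sum():print("pad",pd.sum(),rect(P[pd]),np.median(P[pd][:,2]),"greys",f.sum(2)[(near)&(abs(P[...,2]-.007)<.005)][::60])
    c=np.array([.518,-.169,.08]);
    m=(np.linalg.norm(P-c,axis=2)<.075)&(P[...,2]>.03)
    q=P[m]
    for k in range(8):
        mu=q.mean(0);nn=np.linalg.eigh(np.cov(q.T))[1][:,0]
        q0=P[m];q=q0[abs((q0-mu)@nn)<.004]
    nn*=np.sign(nn[2]);print("panel plane",len(q),mu.round(4),nn.round(4),"tilt",np.degrees(np.arccos(nn[2])))
    ez=np.array([0,0,1])-nn[2]*nn;ez/=np.linalg.norm(ez);ey=np.cross(ez,nn)
    ab=np.c_[(q-mu)@ey,(q-mu)@ez]
    r=cv2.minAreaRect(ab.astype(np.float32));print(" rect",np.round(r[0],4),np.round(r[1],4),r[2],"ctr face",(mu+r[0][0]*ey+r[0][1]*ez).round(4),"ez",ez.round(3))
    s=np.degrees(0)
F=d["scene"]["frame"][...,::-1][125:260,120:320];cv2.imwrite("pics/crop.png",cv2.resize(F,(800,540),interpolation=cv2.INTER_CUBIC))
E
python3 m.py
```

```text
scene box 1380 (array([0.4994, 0.1942]), array([0.0778, 0.1887]), 7.3) 0.08594938235972865
tab 177 [0.533 0.146 0.096] [0.553 0.171 0.128] [0.5479 0.1589 0.116 ]
panel plane 964 [ 0.5119 -0.1702  0.079 ] [0.062  0.8344 0.5476] tilt 56.79628611044994
 rect [ 0.0038 -0.0023] [0.08   0.1122] 0.9365203976631165 ctr face [ 0.5083 -0.1686  0.077 ] ez [-0.041 -0.546  0.837]
side box 1794 (array([0.4985, 0.194 ]), array([0.0729, 0.1926]), 6.68) 0.08686814808879917
tab 107 [0.534 0.146 0.097] [0.55  0.173 0.131] [0.5414 0.1688 0.123 ]
panel plane 778 [ 0.5084 -0.1692  0.0786] [0.0532 0.8361 0.5459] tilt 56.91217152206917
 rect [-0.0001 -0.0019] [0.113  0.0759] 89.88433837890625 ctr face [ 0.5086 -0.1682  0.077 ] ez [-0.035 -0.545  0.838]
```

View pics/crop.png

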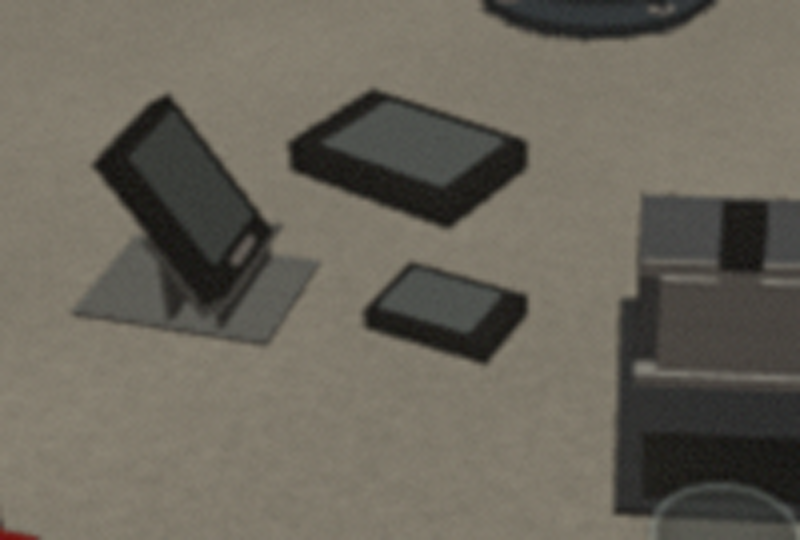

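The candidates, by pixel in the 800x600 scene view, are the panel on the rest (260,273), a large flat one (347,256) and a small flat one (361,317). The one on the rest measures 113x76 mm, so it is the middle size, and the crop confirms it leans as described.

The next script works out the move to pre-grasp and measures the jig from the images already taken.

```bash
cat >> h.py <<'E'
from scipy.spatial.transform import Rotation as Ro
def go(tp,tR,s):
    print("shift",(np.array(tp)-s["position"]).round(4).tolist(),"turn",Ro.from_matrix(tR@s["tcp_rot"].T).as_rotvec().round(4).tolist())
n=np.array([.057,.835,.547]);n/=np.linalg.norm(n);ez=np.array([0,0,1])-n[2]*n;ez/=np.linalg.norm(ez)
cp=np.array([.5085,-.1684,.077])-.01*n
RG=np.c_[n,-ez,np.cross(n,-ez)]
E
python3 - <<'E'
from h import *
from rig import *
s=read_state()
go(cp+.118*ez,RG,s);go(cp+.048*ez,RG,s)
d=pickle.load(open("d0.pkl","rb"))
for k in d:
    P=cloud(d[k]);f=d[k]["frame"].astype(int).sum(2)
    m=(abs(P[...,2]-.0075)<.006)&(np.linalg.norm(P[...,:2]-[.616,.19],axis=2)<.13)&(P[...,0]>.56)
    print(k,m.sum(),np.percentile(f[m],[2,10,20,30,40,50,60,70,80,90]), f[m].min())
    if k=="side":
        th=cv2.threshold(np.clip(f[m]//3,0,255).astype(np.uint8),0,255,cv2.THRESH_OTSU)[0];print("otsu",th*3)
    # dark lines on box top & long edges: yaw by fitting front/back edges per y-bin
    b=P[(abs(P[...,2]-.086)<.006)&(np.linalg.norm(P[...,:2]-[.499,.194],axis=2)<.12)]
    lo=[];hi=[]
    for y in np.arange(.12,.275,.008):
        q=b[abs(b[:,1]-y)<.004,0]
        lo.append((y,q.min()));hi.append((y,q.max()))
    for e in(lo,hi):
        e=np.array(e);p=np.polyfit(e[:,0],e[:,1],1);print("edge yaw",np.degrees(np.arctan(-p[0])),"x@y=.194",np.polyval(p,.194),np.std(e[:,1]-np.polyval(p,e[:,0])))
E
```

```text
shift [0.3193, -0.8377, -0.0541] turn [0.5722, -0.1068, 0.225]
shift [0.3219, -0.7995, -0.1127] turn [0.5722, -0.1068, 0.225]
scene 2598 [ 68.   80.   91.  124.  131.  134.  137.  140.  143.  168.3] 57
edge yaw 10.312504297719247 x@y=.194 0.46609346222812814 0.016049965208544147
edge yaw 8.359050129665732 x@y=.194 0.5375029595418905 0.003243146997835011
side 3245 [140.  173.  225.  245.  255.  261.  267.  373.6 508.  517. ] 127
otsu 369.0
edge yaw 6.819768633151836 x@y=.194 0.46258725181358307 0.0006743027581419127
edge yaw 4.109169903722879 x@y=.194 0.5332785024088486 0.0034035051568581135
```

Request:
play_rows([
  [[0.06,-0.06,0.02],[0.1,-0.02,0.04]],
  [[0.12,-0.12,0.03],[0.2,-0.04,0.08]],
  [[0.17,-0.18,0.04],[0.3,-0.06,0.12]],
  [[0.22,-0.24,0.04],[0.4,-0.08,0.16]],
  [[0.26,-0.3,0.03],[0.5,-0.095,0.2]],
  [[0.28,-0.36,0.02],[0.572,-0.107,0.225]],
  [[0.29,-0.42,0.01],[0.572,-0.107,0.225]],
  [[0.3,-0.48,0.0],[0.572,-0.107,0.225]],
  [[0.305,-0.54,0.0],[0.572,-0.107,0.225]],
  [[0.31,-0.6,0.0],[0.572,-0.107,0.225]],
], gripper=0.05)

```text
time_s: 1.35
position: [0.4675, 0.1219, 0.2319]
tcp_rot: [[0.057, 0.038, -0.998], [0.834, 0.547, 0.069], [0.549, -0.836, -0.0]]
force: [0.8, -0.3, 0.6]
opening: 0.575
```

Run:
```python
from h import *
from rig import *
s=read_state();print(s["time_s"],s["joint_positions"].round(1),s["position"].round(3),s["opening"])
go(cp+.118*ez,RG,s)
d=pickle.load(open("d0.pkl","rb"))
for k,th in(("scene",108),("side",212)):
    P=cloud(d[k]);f=d[k]["frame"].astype(int).sum(2)
    m=(abs(P[...,2]-.0085)<.006)&(f<th)&(np.linalg.norm(P[...,:2]-[.616,.17],axis=2)<.085)&(P[...,0]>.57)
    m=cv2.morphologyEx(m.astype(np.uint8),cv2.MORPH_OPEN,np.ones((3,3)))
    N,L,st,_=cv2.connectedComponentsWithStats(m);i=1+st[1:,4].argmax();q=P[L==i]
    print(k,st[i],rect(q),np.median(q[:,2]))
```

```text
1.35 [ -19.5   21.4  108.    35.6   65.3 -125. ] [0.468 0.122 0.232] 0.5745474140543532
shift [0.036, -0.3631, -0.0616] turn [-0.0018, 0.0005, 0.0009]
scene [281 233  47  19 632] (array([0.6132, 0.1681]), array([0.0577, 0.0986]), 5.97) 0.009129697286482996
side [203 243  20  28 512] (array([0.6157, 0.1685]), array([0.0499, 0.0993]), 8.21) 0.01009710313942791
```

Request:
play_rows([
  [[0.005,-0.055,0.0],[0,0,0]],
  [[0.01,-0.11,0.0],[0,0,0]],
  [[0.015,-0.17,0.0],[0,0,0]],
  [[0.02,-0.23,0.0],[0,0,0]],
  [[0.025,-0.29,-0.01],[0,0,0]],
  [[0.03,-0.34,-0.03],[0,0,0]],
  [[0.036,-0.363,-0.06],[0,0,0]],
  [[0.036,-0.363,-0.06],[0,0,0]],
])

```text
time_s: 2.35
position: [0.5022, -0.2397, 0.1698]
tcp_rot: [[0.061, 0.036, -0.998], [0.832, 0.55, 0.071], [0.551, -0.834, 0.003]]
force: [-0.2, 0.1, -0.3]
opening: 0.575
```

Run:
```python
from h import *
from rig import *
s=read_state();print(s["time_s"],s["joint_positions"].round(1),s["position"].round(4),s["opening"]*.087)
go(cp+.118*ez,RG,s);go(cp+.048*ez,RG,s)
w=capture("wrist");pickle.dump((s,w),open("w1.pkl","wb"));
T=np.eye(4);T[:3,:3]=s["tcp_rot"];T[:3,3]=s["position"];P=cloud(w,T@w["hand_eye"])
# panel points in panel coords: z up ez, n, w
q=P-cp;a=q@ez;b=q@n;c=q@np.cross(ez,n)
m=(abs(a)<.09)&(abs(b)<.03)&(abs(c)<.06)&(P[...,2]>.03)
print(m.sum())
if m.sum():
  for v in(a,b,c):print(np.percentile(v[m],[0,1,5,25,50,75,95,99,100]).round(4))
cv2.imwrite("pics/w1.png",w["frame"][...,::-1])
```

```text
2.35 [ -49.6   38.4   85.3   22.8   82.2 -143.9] [ 0.5022 -0.2397  0.1698] 0.050037163427202165
shift [0.0013, -0.0014, 0.0005] turn [-0.005, -0.0026, 0.0025]
shift [0.0039, 0.0368, -0.0581] turn [-0.005, -0.0026, 0.0025]
3881
[-0.0554 -0.039  -0.029  -0.0141  0.054   0.0549  0.0557  0.0561  0.0572]
[-0.0274 -0.0262 -0.0238 -0.0122 -0.0027  0.0042  0.01    0.0113  0.0115]
[-0.0368 -0.0338 -0.0296 -0.0107  0.0111  0.0319  0.041   0.0493  0.0526]
```

View pics/w1.png

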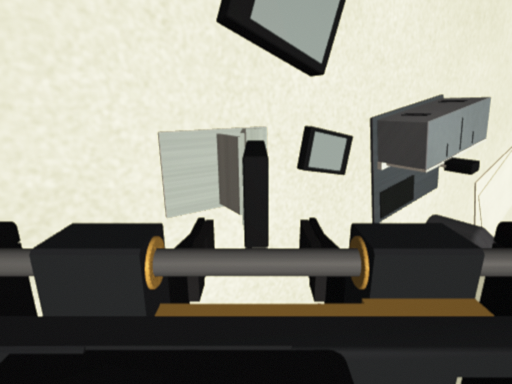

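The wrist view shows the panel's top edge end-on at (256,190), centred between the fingers at (200,240) and (315,240). Advance.

Request:
play_rows([
  [[0.001,0.006,-0.01],[-0.005,-0.0025,0.0025]],
  [[0.002,0.015,-0.024],[-0.005,-0.0025,0.0025]],
  [[0.003,0.025,-0.04],[-0.005,-0.0025,0.0025]],
  [[0.004,0.033,-0.052],[-0.005,-0.0025,0.0025]],
  [[0.004,0.037,-0.058],[-0.005,-0.0025,0.0025]],
  [[0.004,0.037,-0.058],[-0.005,-0.0025,0.0025]],
])

```text
time_s: 3.15
position: [0.5069, -0.2012, 0.114]
tcp_rot: [[0.053, 0.038, -0.998], [0.837, 0.544, 0.065], [0.545, -0.838, -0.003]]
force: [0.1, -0.3, 0.5]
opening: 0.573
```

Request:
play_rows([
  [[0,0,0],[0,0,0]],
  [[0,0,0],[0,0,0]],
  [[0,0,0],[0,0,0]],
  [[0,0,0],[0,0,0]],
  [[0,0,0],[0,0,0]],
], gripper=0.0)

```text
time_s: 3.78
position: [0.5071, -0.2024, 0.1143]
tcp_rot: [[0.053, 0.039, -0.998], [0.838, 0.542, 0.066], [0.544, -0.839, -0.004]]
force: [-1.0, -0.8, 0.7]
opening: 0.226
```

Run:
```python
from h import *
from rig import *
s=read_state();q=s["position"]-cp;print(q@ez,q@n,q@np.cross(n,-ez), s["joint_positions"].round(1))
y=np.radians(7);RP=np.c_[[np.cos(y),np.sin(y),0],[0,0,-1],[-np.sin(y),np.cos(y),0]]
RP[:,2]=np.cross(RP[:,0],RP[:,1])
go([.6145,.1685,.26],RP,s)
```

```text
0.049835105144827 0.001953172780746356 -0.0009459334777809675 [ -46.9   41.5   90.2   24.6   73.5 -145.6]
shift [0.1074, 0.3709, 0.1457] turn [-0.4495, 0.4303, -1.3428]
```

Request:
play_rows([
  [[0,0,0.01],[0,0,0]],
  [[0,0,0.03],[0,0,0]],
  [[0,0,0.06],[0,0,0]],
  [[0,0,0.1],[0,0,0]],
  [[0,0,0.14],[0,0,0]],
  [[0,0,0.16],[0,0,0]],
  [[0,0,0.16],[0,0,0]],
])

```text
time_s: 4.65
position: [0.5076, -0.2023, 0.2768]
tcp_rot: [[0.051, 0.041, -0.998], [0.839, 0.54, 0.065], [0.541, -0.841, -0.007]]
force: [0.1, -0.8, -2.9]
opening: 0.223
```

Request:
play_rows([
  [[0.01,0.03,0.0],[-0.045,0.043,-0.134]],
  [[0.02,0.07,0.0],[-0.09,0.086,-0.268]],
  [[0.03,0.11,0.0],[-0.135,0.129,-0.402]],
  [[0.05,0.15,0.0],[-0.18,0.172,-0.536]],
  [[0.06,0.19,0.0],[-0.225,0.215,-0.67]],
  [[0.07,0.22,0.0],[-0.27,0.258,-0.805]],
  [[0.08,0.26,0.0],[-0.315,0.301,-0.94]],
  [[0.09,0.3,0.0],[-0.36,0.344,-1.074]],
  [[0.1,0.34,0.0],[-0.405,0.387,-1.208]],
  [[0.107,0.37,0.0],[-0.4495,0.43,-1.343]],
])

```text
time_s: 5.9
position: [0.6125, 0.1703, 0.2729]
tcp_rot: [[0.993, -0.004, -0.118], [0.118, -0.001, 0.993], [-0.004, -1.0, -0.001]]
force: [0.9, -0.2, -2.9]
opening: 0.225
```

Request:
play_rows([
  [[0,0,0],[0,0,0]],
  [[0,0,0],[0,0,0]],
])

```text
time_s: 6.15
position: [0.6127, 0.1679, 0.2728]
tcp_rot: [[0.992, -0.003, -0.123], [0.123, -0.0, 0.992], [-0.003, -1.0, 0.0]]
force: [0.5, 0.2, -2.3]
opening: 0.219
```

```bash
cat >> h.py <<'E'
y7=np.radians(7);RP=np.c_[[np.cos(y7),np.sin(y7),0],[0,0,-1],[0,0,0]];RP[:,2]=np.cross(RP[:,0],RP[:,1])
E
cat > pm.py <<'E'
from h import *
from rig import *
import sys
s=read_state();print(s["time_s"],s["joint_positions"].round(1),s["position"].round(4),s["tcp_rot"].round(3).tolist(),s["force"].round(1))
go([.6145,.1685,.26],RP,s)
d={k:capture(k) for k in("scene","side")};pickle.dump(d,open("d1.pkl","wb"))
z0=s["position"][2]-.09
for k in d:
    P=cloud(d[k]);q=P-s["position"]
    m=(q[...,2]<-.03)&(q[...,2]>-.125)&(np.linalg.norm(q[...,:2],axis=2)<.055)&(P[...,2]>.014);Q=P[m]
    print(k,len(Q),"z",np.percentile(Q[:,2],[0,1,99]).round(4))
    L=Q[Q[:,2]<s["position"][2]-.035]
    if k=="scene":
        for i in range(8):
            mu=L.mean(0);nn=np.linalg.eigh(np.cov(L.T))[1][:,0];nn*=np.sign(nn[0]);L=Q[abs((Q-mu)@nn)<.004]
        print(" front normal",nn.round(4),"az",np.degrees(np.arctan2(nn[1],nn[0])),"tilt",np.degrees(np.arcsin(nn[2])),len(L))
        w=np.array([-nn[1],nn[0],0]);w/=np.linalg.norm(w);t=(L-mu)@w
        e=np.percentile(t,[.5,99.5]);print(" width",e.round(4),"panel ctr xy",(mu+w*e.mean()-.01*nn)[:2].round(4))
        B=L[L[:,2]<L[:,2].min()+.01];
    print(" rect",rect(Q))
o=np.hstack([d["scene"]["frame"][130:300,240:440],d["side"]["frame"][130:300,150:350]])[...,::-1]
cv2.imwrite(sys.argv[1],cv2.resize(o,(800,340),interpolation=cv2.INTER_CUBIC))
E
python3 pm.py pics/p1.png
```

```text
6.15 [ 5.3 28.4 77.2  0.  74.5 -1.8] [0.6127 0.1679 0.2728] [[0.992, -0.003, -0.123], [0.123, -0.0, 0.992], [-0.003, -1.0, 0.0]] [ 0.5  0.2 -2.3]
shift [0.0018, 0.0006, -0.0128] turn [0.0002, -0.0026, -0.0011]
scene 1414 z [0.1679 0.1695 0.2421]
 front normal [ 0.9921  0.1238 -0.0201] az 7.111049283002826 tilt -1.1525929627026377 1397
 width [-0.0376  0.0374] panel ctr xy [0.6112 0.1688]
 rect (array([0.6203, 0.1683]), array([0.0777, 0.0212]), 85.49)
side 288 z [0.1701 0.173  0.2423]
 rect (array([0.6095, 0.1711]), array([0.0205, 0.0757]), 2.2)
```

View pics/p1.png

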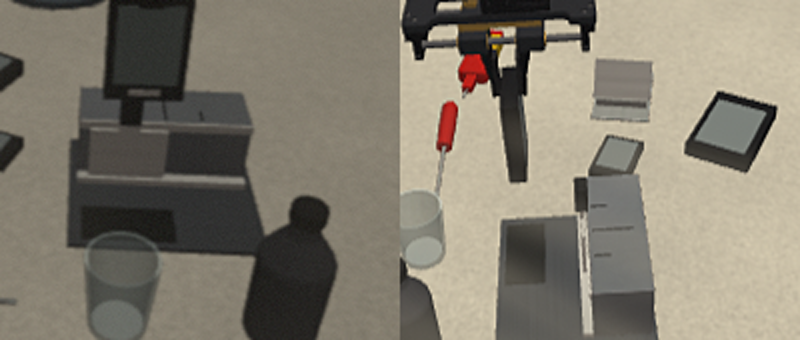

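Request:
play_rows([
  [[0.001,0,-0.02],[0,-0.006,-0.001]],
  [[0.002,0,-0.06],[0,-0.012,-0.001]],
  [[0.002,0,-0.1],[0,-0.012,-0.001]],
  [[0.002,0,-0.13],[0,-0.012,-0.001]],
  [[0.002,0,-0.147],[0,-0.012,-0.001]],
  [[0.002,0,-0.152],[0,-0.012,-0.001]],
  [[0.002,0,-0.152],[0,-0.012,-0.001]],
  [[0.002,0,-0.152],[0,-0.012,-0.001]],
])

```text
time_s: 7.25
position: [0.6171, 0.1682, 0.1237]
tcp_rot: [[0.993, 0.016, -0.121], [0.121, 0.001, 0.993], [0.016, -1.0, -0.001]]
force: [1.1, 0.6, -2.1]
opening: 0.226
```

Request:
play_rows([
  [[0,0,-0.002],[0,0,0]],
  [[0,0,-0.004],[0,0,0]],
  [[0,0,-0.004],[0,0,0]],
])

```text
time_s: 7.62
position: [0.6159, 0.1682, 0.1182]
tcp_rot: [[0.993, 0.013, -0.121], [0.121, 0.0, 0.993], [0.013, -1.0, -0.001]]
force: [-0.2, 0.1, -3.2]
opening: 0.222
```

```bash
python3 pm.py pics/p2.png
```

```text
7.625 [ 5.3 38.4 85.8 -0.1 55.1 -1.6] [0.6159 0.1682 0.1182] [[0.993, 0.013, -0.121], [0.121, 0.0, 0.993], [0.013, -1.0, -0.001]] [-0.2  0.1 -3.2]
shift [-0.0014, 0.0003, 0.1418] turn [-0.0002, 0.0128, 0.001]
scene 1019 z [0.0143 0.0155 0.0877]
 front normal [ 0.9925  0.1223 -0.0066] az 7.026531360340159 tilt -0.3778921538980843 1008
 width [-0.0375  0.0376] panel ctr xy [0.6154 0.169 ]
 rect (array([0.6243, 0.1692]), array([0.0771, 0.0158]), 88.07)
side 191 z [0.0145 0.0167 0.0874]
 rect (array([0.6124, 0.1756]), array([0.0198, 0.0676]), 0.08)
```

View pics/p2.png

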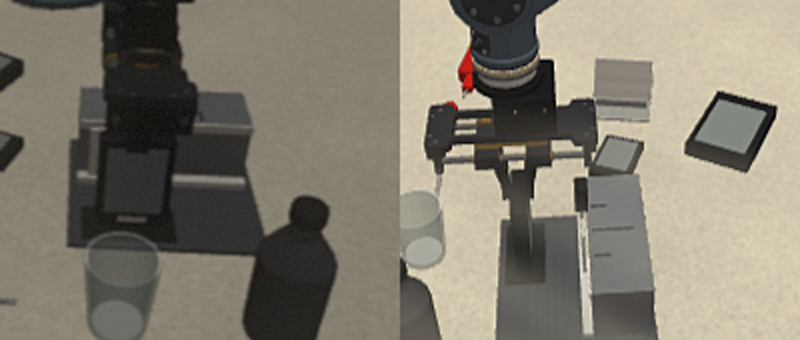

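The panel hovers over the pad, whose centre is at about (525,255) in the right half of the view. Lower it until it touches.

Request:
play_rows([
  [[-0.001,0,-0.001],[0,0,0]],
  [[-0.001,0,-0.002],[0,0,0]],
  [[-0.001,0,-0.003],[0,0.003,0]],
  [[-0.001,0,-0.003],[0,0.004,0]],
])

```text
time_s: 8.22
position: [0.615, 0.1681, 0.1151]
tcp_rot: [[0.993, 0.009, -0.121], [0.121, 0.0, 0.993], [0.009, -1.0, -0.001]]
force: [0.5, -0.0, -2.0]
opening: 0.225
```

Request:
play_rows([
  [[0,0,-0.001],[0,0,0]],
  [[0,0,-0.001],[0,0,0]],
])

```text
time_s: 8.48
position: [0.615, 0.1681, 0.1142]
tcp_rot: [[0.993, 0.009, -0.121], [0.121, 0.0, 0.993], [0.009, -1.0, -0.001]]
force: [-0.1, -0.6, -3.1]
opening: 0.22
```

Request:
play_rows([
  [[0,0,-0.001],[0,0,0]],
  [[0,0,-0.001],[0,0,0]],
])

```text
time_s: 8.72
position: [0.6152, 0.1684, 0.114]
tcp_rot: [[0.993, 0.01, -0.121], [0.121, 0.001, 0.993], [0.01, -1.0, -0.001]]
force: [-1.7, 1.0, 3.7]
opening: 0.226
```

Request:
play_rows([
  [[0,0,-0.001],[0,0,0]],
  [[0,0,-0.001],[0,0,0]],
])

```text
time_s: 8.98
position: [0.6155, 0.1685, 0.114]
tcp_rot: [[0.993, 0.011, -0.121], [0.121, 0.001, 0.993], [0.011, -1.0, -0.0]]
force: [-2.3, 0.9, 7.8]
opening: 0.226
```

Request:
play_rows([
  [[0,0,0.001],[0,0,0]],
  [[0,0,0.0015],[0,0,0]],
])

```text
time_s: 9.22
position: [0.6152, 0.1683, 0.1141]
tcp_rot: [[0.993, 0.01, -0.121], [0.121, 0.001, 0.993], [0.01, -1.0, -0.001]]
force: [-0.9, 1.5, 0.5]
opening: 0.223
```

Request:
play_rows([
  [[0,0,0],[0,0,0]],
  [[0,0,0],[0,0,0]],
  [[0,0,0],[0,0,0]],
  [[0,0,0],[0,0,0]],
], gripper=0.05)

```text
time_s: 9.72
position: [0.6151, 0.168, 0.1136]
tcp_rot: [[0.993, 0.009, -0.121], [0.121, 0.0, 0.993], [0.009, -1.0, -0.001]]
force: [-0.4, -0.0, -0.3]
opening: 0.544
```

```bash
python3 pm.py pics/p3.png
```

```text
9.725 [ 5.3 38.7 85.9 -0.  54.8 -1.6] [0.6151 0.168  0.1136] [[0.993, 0.009, -0.121], [0.121, 0.0, 0.993], [0.009, -1.0, -0.001]] [-0.4 -0.  -0.3]
shift [-0.0006, 0.0005, 0.1464] turn [-0.0002, 0.0089, 0.0012]
scene 951 z [0.0141 0.0151 0.083 ]
 front normal [ 0.9929  0.1191 -0.0071] az 6.8423773989004175 tilt -0.4056737376796105 938
 width [-0.0376  0.0373] panel ctr xy [0.6144 0.169 ]
 rect (array([0.6232, 0.1687]), array([0.0775, 0.0184]), 85.77)
side 198 z [0.0146 0.015  0.0825]
 rect (array([0.6055, 0.177 ]), array([0.0695, 0.0191]), 79.05)
```

Request:
play_rows([
  [[0,0,0.01],[0,0,0]],
  [[0,0,0.03],[0,0,0]],
  [[0,0,0.06],[0,0,0]],
  [[0,0,0.1],[0,0,0]],
  [[0,0,0.13],[0,0,0]],
  [[0,0,0.14],[0,0,0]],
])

```text
time_s: 10.58
position: [0.6163, 0.1683, 0.2569]
tcp_rot: [[0.993, 0.014, -0.121], [0.121, 0.001, 0.993], [0.014, -1.0, -0.001]]
force: [-0.3, -0.2, -0.7]
opening: 0.573
```

Request:
play_rows([
  [[-0.01,0,0],[0,0,0.15]],
  [[-0.02,-0.002,0],[0,0,0.3]],
  [[-0.03,-0.004,0],[0,0,0.45]],
  [[-0.04,-0.006,0],[0,0,0.6]],
  [[-0.05,-0.007,0],[0,0,0.8]],
  [[-0.06,-0.008,0],[0,0,0.95]],
  [[-0.07,-0.008,0],[0,0,1.1]],
  [[-0.071,-0.008,0],[0,0,1.3]],
  [[-0.071,-0.008,0],[0,0,1.45]],
  [[-0.071,-0.008,0],[0,0,1.57]],
])

```text
time_s: 11.82
position: [0.5433, 0.1601, 0.2529]
tcp_rot: [[-0.124, -0.002, -0.992], [0.992, 0.009, -0.124], [0.009, -1.0, 0.001]]
force: [-0.3, 0.3, 0.2]
opening: 0.574
```

Run:
```python
from h import *
from rig import *
s=read_state();print(s["time_s"],s["joint_positions"].round(1),s["position"].round(4),s["tcp_rot"].round(3).tolist())
RT=np.c_[RP[:,2],RP[:,1],-RP[:,0]];print(np.linalg.det(RT),RT.round(2).tolist())
d={k:capture(k) for k in("wrist","scene","side")}
T=np.eye(4);T[:3,:3]=s["tcp_rot"];T[:3,3]=s["position"]
for k in d:
    P=cloud(d[k],T@d[k]["hand_eye"] if k=="wrist" else None)
    u=P-[.5435,.159,0];A=u@RP[:,0];B=u@RP[:,2]
    m=(P[...,2]>.095)&(P[...,2]<.131)&(abs(A)<.025)&(abs(B)<.03)
    print(k,m.sum(),[np.percentile(v[m],[1,5,50,95,99]).round(4).tolist() for v in(A,B,P[...,2])] if m.sum() else "")
for i,z in enumerate((.19,.12)): go([.5435,.160,z],RT,s)
o=np.hstack([d["wrist"]["frame"],d["side"]["frame"]])[...,::-1];cv2.imwrite("pics/t1.png",cv2.resize(o,(800,300)))
```

```text
11.825 [  4.8  23.9  88.8   0.6  67.4 -92.5] [0.5433 0.1601 0.2529] [[-0.124, -0.002, -0.992], [0.992, 0.009, -0.124], [0.009, -1.0, 0.001]]
1.0 [[-0.12, 0.0, -0.99], [0.99, 0.0, -0.12], [0.0, -1.0, -0.0]]
wrist 504 [[-0.0114, -0.0113, -0.0067, 0.0032, 0.0047], [-0.0098, -0.0088, 0.002, 0.0119, 0.0129], [0.098, 0.1032, 0.1266, 0.1281, 0.1286]]
scene 184 [[-0.0082, -0.0067, 0.0046, 0.0068, 0.0081], [-0.0123, -0.0115, -0.0005, 0.0104, 0.0111], [0.0957, 0.097, 0.1161, 0.127, 0.1273]]
side 109 [[-0.0089, -0.0083, -0.0012, 0.006, 0.0066], [-0.0105, -0.0087, 0.0104, 0.0131, 0.0143], [0.0956, 0.0987, 0.1226, 0.1293, 0.1297]]
shift [0.0002, -0.0001, -0.0629] turn [-0.009, -0.0023, -0.0022]
shift [0.0002, -0.0001, -0.1329] turn [-0.009, -0.0023, -0.0022]
```

View pics/t1.png

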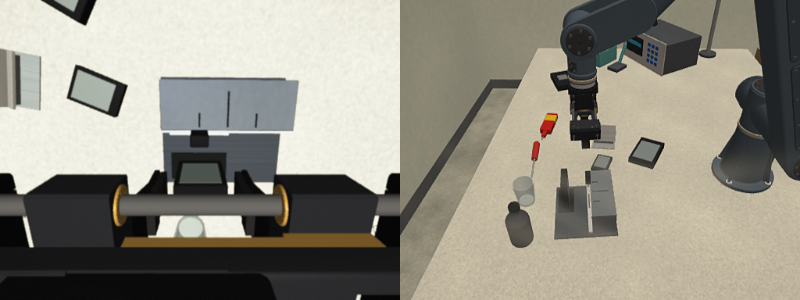

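Request:
play_rows([
  [[0,0.001,-0.02],[-0.005,-0.002,-0.002]],
  [[0,0.001,-0.06],[-0.009,-0.002,-0.002]],
  [[0,0.001,-0.1],[-0.009,-0.002,-0.002]],
  [[0,0.001,-0.122],[-0.009,-0.002,-0.002]],
  [[0,0.001,-0.131],[-0.009,-0.002,-0.002]],
  [[0,0.001,-0.131],[-0.009,-0.002,-0.002]],
])

```text
time_s: 12.72
position: [0.5439, 0.1611, 0.1224]
tcp_rot: [[-0.117, 0.001, -0.993], [0.993, 0.0, -0.117], [-0.0, -1.0, -0.001]]
force: [0.3, 0.7, -0.3]
opening: 0.572
```

Request:
play_rows([
  [[0,0,0],[0,0,0]],
  [[0,0,0],[0,0,0]],
  [[0,0,0],[0,0,0]],
  [[0,0,0],[0,0,0]],
  [[0,0,0],[0,0,0]],
], gripper=0.0)

```text
time_s: 13.35
position: [0.5445, 0.1603, 0.1234]
tcp_rot: [[-0.118, 0.003, -0.993], [0.993, -0.001, -0.118], [-0.002, -1.0, -0.003]]
force: [0.3, -3.8, 3.8]
opening: 0.266
```

Request:
play_rows([
  [[-0.0005,0.004,0],[0,0,0]],
  [[-0.001,0.009,0],[0,0,0]],
  [[-0.002,0.015,0],[0,0,0]],
  [[-0.0025,0.021,0],[0,0,0]],
  [[-0.003,0.027,0],[0,0,0]],
  [[-0.004,0.032,0],[0,0,0]],
  [[-0.0045,0.036,0],[0,0,0]],
  [[-0.0045,0.037,0],[0,0,0]],
  [[-0.0045,0.037,0],[0,0,0]],
])

```text
time_s: 14.48
position: [0.5404, 0.1957, 0.1234]
tcp_rot: [[-0.119, 0.003, -0.993], [0.993, -0.004, -0.119], [-0.005, -1.0, -0.003]]
force: [0.6, -9.9, 4.6]
opening: 0.266
```

```bash
cat > sm.py <<'E'
from h import *
from rig import *
import sys
s=read_state();print(s["time_s"],s["position"].round(4),s["force"].round(1),s["opening"]*87)
d={k:capture(k) for k in("wrist","scene","side")};pickle.dump((s,d),open("d2.pkl","wb"))
print("tcp in jig",((s["position"]-[.4985,.194,0])@RP).round(4)[[0,2]])
# window/shutter plate in scene view: columns along jig y on front plane at z .03-.07
P=cloud(d["scene"]);u=P-[.4985,.194,0];A=u@RP[:,0];B=u@RP[:,2];f=d["scene"]["frame"].astype(int).sum(2)
m=(A>.02)&(A<.06)&(P[...,2]>.035)&(P[...,2]<.07)&(abs(B)<.11)
for b in np.arange(-.1,.1,.008):
    q=m&(abs(B-b)<.004)
    if q.sum():print(round(b,3),q.sum(),int(np.median(f[q])),np.median(A[q]).round(4),end=" | ")
o=np.hstack([d["scene"]["frame"][130:300,240:440],d["side"]["frame"][130:300,150:350]])[...,::-1]
cv2.imwrite(sys.argv[1],cv2.resize(o,(800,340),interpolation=cv2.INTER_CUBIC))
E
python3 sm.py pics/s1.png
```

```text
14.475 [0.5404 0.1957 0.1234] [ 0.6 -9.9  4.6] 23.12083325461353
tcp in jig [ 0.0418 -0.0034]
-0.092 44 145 0.0312 | -0.084 42 148 0.0316 | -0.076 47 229 0.0321 | -0.068 3 158 0.0324 | -0.06 1 169 0.0312 | 0.012 15 185 0.0399 | 0.02 47 219 0.0397 | 0.028 44 219 0.0398 | 0.036 37 216 0.0401 | 0.044 45 132 0.032 | 0.052 44 131 0.0323 | 0.06 45 133 0.0323 | 0.068 44 135 0.0326 | 0.076 47 134 0.0323 | 0.084 42 136 0.0321 | 0.092 33 139 0.0323 |
```

View pics/s1.png

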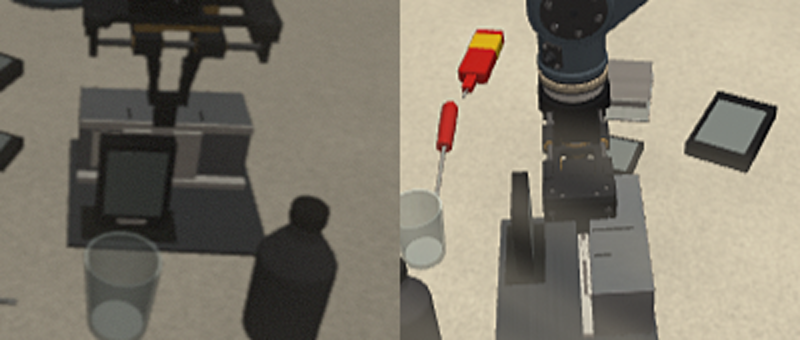

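```bash
cat > e.py <<'E'
from h import *
def edge(c):
    P=cloud(c);u=P-[.4985,.194,0];A=u@RP[:,0];B=u@RP[:,2]
    m=(A>.02)&(A<.06)&(P[...,2]>.04)&(P[...,2]<.066)&(abs(B)<.11)
    o=[]
    for v in np.unique(np.nonzero(m)[0]):
        b=B[v][m[v]];a=A[v][m[v]];i=np.argsort(b);b=b[i];a=a[i]
        hi=b[a>.0362]
        if len(hi) and (b>hi.max()).any(): o.append((hi.max()+b[b>hi.max()].min())/2)
    # edge seen at depth .040 front plane
    return len(o),np.median(o).round(4),np.std(o).round(4)
if __name__=="__main__":
    d0=pickle.load(open("d0.pkl","rb"));s,d=pickle.load(open("d2.pkl","rb"))
    print(edge(d0["scene"]),edge(d["scene"]))
    # line marks + tab vs tcp in wrist/scene: long mark B position on box top from side d0
    P=cloud(d0["side"]);f=d0["side"]["frame"].astype(int).sum(2);u=P-[.4985,.194,0];A=u@RP[:,0];B=u@RP[:,2]
    m=(abs(P[...,2]-.0865)<.004)&(abs(A)<.02)
    for b in np.arange(-.052,.053,.004):
        q=m&(abs(B-b)<.002);print(round(b,3),int(f[q].mean()) if q.any() else None,end=" | ")
E
python3 e.py
```

```text
(11, np.float64(0.0031), np.float64(0.0135)) (10, np.float64(0.0393), np.float64(0.008))
-0.052 331 | -0.048 334 | -0.044 333 | -0.04 309 | -0.036 318 | -0.032 333 | -0.028 331 | -0.024 332 | -0.02 334 | -0.016 334 | -0.012 337 | -0.008 342 | -0.004 324 | -0.0 272 | 0.004 316 | 0.008 345 | 0.012 340 | 0.016 339 | 0.02 339 | 0.024 338 | 0.028 337 | 0.032 337 | 0.036 330 | 0.04 315 | 0.044 325 | 0.048 332 | 0.052 330 |
```

Request:
play_rows([
  [[-0.0003,0.002,0],[0,0,0]],
  [[-0.0005,0.0038,0],[0,0,0]],
  [[-0.0005,0.0038,0],[0,0,0]],
  [[-0.0005,0.0038,0],[0,0,0]],
  [[-0.0005,0.0038,0],[0,0,0]],
])

```text
time_s: 15.25
position: [0.54, 0.1992, 0.1234]
tcp_rot: [[-0.119, 0.003, -0.993], [0.993, -0.005, -0.119], [-0.005, -1.0, -0.003]]
force: [1.0, -11.3, 5.0]
opening: 0.267
```

```bash
python3 sm.py pics/s2.png | head -2; python3 e.py | head -1
python3 - <<'E'
from h import *
d0=pickle.load(open("d0.pkl","rb"));s,d=pickle.load(open("d2.pkl","rb"))
for k in("scene","side"):
    P=cloud(d[k]);q=P-[.6145,.169,0];m=(P[...,2]>.014)&(P[...,2]<.125)&(np.linalg.norm(q[...,:2],axis=2)<.05);Q=P[m]
    L=Q
    for i in range(8):
        mu=L.mean(0);nn=np.linalg.eigh(np.cov(L.T))[1][:,0];nn*=np.sign(nn[0]);L=Q[abs((Q-mu)@nn)<.004]
    print(k,len(Q),nn.round(3),rect(Q),Q[:,2].max())
    # bystanders: depth change outside arm/panel
    D=abs(d0[k]["frame"].astype(int)-d[k]["frame"]).sum(2)
    P0=cloud(d0[k])
    for nm,c,r in(("flask",(.77,.31),.06),("tumbler",(.72,.163),.05),("small+tools",(.75,-.1),.13)):
        mm=(np.linalg.norm(P0[...,:2]-c,axis=2)<r)&(P0[...,2]>.008);print(nm,mm.sum(),np.percentile(D[mm],[50,90,99]) if mm.any() else"")
E
```

```text
15.25 [0.54   0.1992 0.1234] [  1.  -11.3   5. ] 23.21663349101365
tcp in jig [0.0418 0.0001]
(11, np.float64(0.0031), np.float64(0.0135)) (10, np.float64(0.0436), np.float64(0.0059))
scene 1716 [0.992 0.123 0.004] (array([0.6165, 0.1695]), array([0.0235, 0.0761]), 8.39) 0.12108097990371314
flask 2586 [11. 22. 30.]
tumbler 808 [20. 28. 34.]
small+tools 1360 [15. 25. 34.]
side 495 [ 0.994 -0.035 -0.102] (array([0.6206, 0.1714]), array([0.0322, 0.0786]), 7.0) 0.12329637604953425
flask 841 [25.  30.  46.4]
tumbler 624 [47. 53. 61.]
small+tools 420 [26.  36.2 49. ]
```

View pics/s2.png

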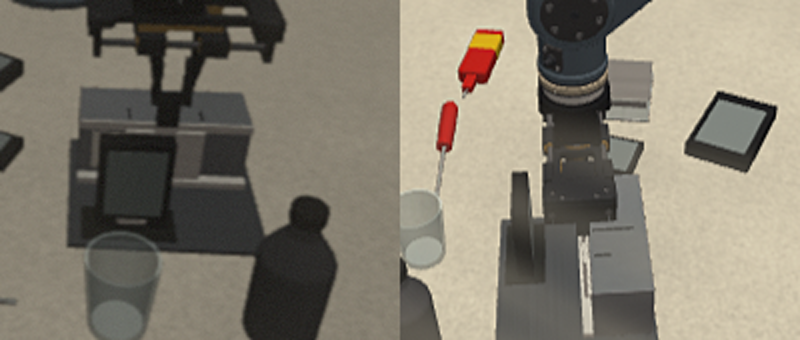

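```bash
python3 -c "
from rig import *
print(hand_in())"
```

```text
the job is handed in; nothing more can be done
None
```

The panel is standing upright on the rubber pad, released, and the gripper is holding the shutter at about half of its travel. I handed the job in at about 15.4 s of the 51 s allowed; it reports no verdict.

- **Panel:** I gripped the middle-sized panel (measured 113 x 76 mm) by its top edge, lifted it off the rest and turned it upright. I lowered it until it touched the pad (peak about 8 N) and let go. The last check showed its face at about 7° yaw, matching the light box to within about half a degree. It leaned by less than half a degree and sat within about 2 mm of the pad centre.
- **Shutter:** I gripped the tab and slid it straight to the half mark, never going past it by more than about 1 mm. Three checks agree:
  - The tool position in the light box's frame was 0.1 mm from the half line.
  - The shutter edge had moved about 40.5 mm; this reading is noisy.
  - The measured push was 11.3 N, against about 11 N expected at half.
- **Other objects:** The flask, tumbler, screwdriver and tester look unmoved in both cameras.

One check disagreed: the side camera gave a poor plane fit for the panel (about 6° of apparent lean). It sees the panel nearly edge-on with few pixels, so I went by the scene camera instead. There was also a steady upward force of about 5 N while holding the tab.

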